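# Label a case on two faces in the label press

### The job

Label the slim black case (the one without a handle) in the label press: keeping it upright and down at worktop level, push the middle of one broad face squarely against the spring plate until the plate is well past half of its travel, then draw back, give the case a quarter turn and push the middle of a narrow end against the plate in the same way. Finally draw back until the plate is fully out and leave the case standing on the worktop just in front of the press, that end still facing the plate. Do not disturb the case with the handle, the canister or the tape roll.

Things in the scene. Friction and masses are not known exactly. Their poses are not given: they have to be found in the camera images.
- slim_case: The workpiece: rigid black upright case without a handle, loose, 0.16 kg. 42 mm thick along its x, 130 mm long along its y, 105 mm high. Origin: centre of its underside. Broad faces look to its +x and -x, narrow ends to its +y and -y; either of each pair will do. Grasp from above across the 42 mm, near the top: fingertips 65 mm or more above the worktop clear the whole press.
- handle_case: Bystander: larger black case with a carrying handle on top, 60 mm along its x, 160 mm along its y, 133 mm high. Origin: centre of its underside. It and the slim case stand on opposite sides, left and right, nearer to the robot than the press; which is where varies.
- canister: Bystander: brushed steel canister, 70 mm diameter, 120 mm high, right of the press. Origin: centre of its underside. Not to be moved.
- tape_roll: Bystander: a roll of tape lying flat, 100 mm diameter, 25 mm high, left of the press. Origin: centre of its underside. Not to be moved.
- label_press: The press, fixed: low steel bracket with a grey housing, 54 mm high, 104 mm wide (its y), reaching from 24 to 142 mm behind the plate at rest (its +x). Origin: on the worktop below the middle of the front face of the plate at rest. Its +x is the way a workpiece is pushed, its -x the way the plate looks, roughly towards the robot; yaw varies.
- plate_face (a point): Middle of the front face of the spring plate (moves with the plate), 30 mm above the worktop; axes as label_press: +x into the press. The upright plate is 64 mm wide and 44 mm high, from 8 to 52 mm above the worktop.
- press_plate (a joint): How far the spring plate is pushed in along the press's +x: 0 m fully out, 0.020 m fully in (hard stop). Spring 250 N/m with 1 N preload: about 4 N at 12 mm, 6 N at the stop. It returns by itself.
Not all that is in view belongs to the job. Leave any blue look-alike of the label_press alone.

How it is judged:
By the outcome, as a careful person would: the job done as asked, in the order asked, and still so for the second after the job is handed in, with the robot touching nothing.
It also fails if it takes over 48 s, if anything falls off the work surface, if the arm or the gripper's body presses on something with over 40 N, if the wrist force passes 120 N, or if a joint passes its speed limit or range.

### The arm

A 7-joint arm with a two-finger parallel gripper is mounted at the origin on a cart in front of the work surface, level with it; the furniture and walls round the work are solid. World frame = base frame: x ahead of the robot, y to its left, z up, the work surface at z = 0. Lengths are in m, angles in degrees, forces in N, time in s.
With the tool pointing down it reaches from about 0.35 to 0.9 m from the base axis. Payload 19.9 kg.
Tool frame: the origin (TCP) lies midway between the tips of the shut fingers; the grasp point (between the pads) lies 19 mm behind it; z points along the fingers, x is the direction in which the jaws open and shut, and the axes are right-handed (so a half turn about z gives the same grasp; the last joint's range is limited). The gripper opens to 85 mm and grips with 20 to 120 N. Pads are 22 mm wide; open, the fingers measure 114 mm over their backs; the gripper's body (76 mm by 85 mm) begins 54 mm behind the grasp point. The pads swing forward as they close: fully open they stand 13 mm farther back than shut.
Start: joints at [62.538, 23.915, -0.59, 92.452, 0.269, 63.638, -3.037], TCP at [0.265, -0.566, 0.231] pointing down, gripper open.
Joint ranges: [-161.28, 161.28], [-22.2, 115.67], [-73.04, 71.86], [3.21, 147.25], [-68.34, 248.33], [10.77, 114.83], [-161.83, 161.83]. Speed limits (degrees/s): [108.29, 108.29, 136.94, 136.94, 172.46, 172.46, 172.46].

### API

Orientations are given as a 3x3 rotation matrix whose columns are the frame's x, y, z axes.
In Python, from rig import arm gives the robot as it stands.
- The arm moves only by the shell command python3 -m jog 'ROWS'. ROWS is JSON, one flat list of numbers, 7 for each row, row after row: the shift along the tool's x, y, z in cm, then the turn, a rotation vector about the tool's x, y, z in degrees, then the opening, from 0 (shut) to 1 (fully open). In form: [dx, dy, dz, rx, ry, rz, gripper, dx, dy, dz, rx, ry, rz, gripper, ...]. A call has 1 to 20 rows; each row is the pose to reach, as a shift and turn from the pose commanded when the call began, along the tool's axes at that moment; what a row does not reach only later rows make up. A row lasts 1/8 s, in which the tool goes at most 62.5 mm and 10.7 degrees, less where a joint would pass 70% of its speed; a pose out of reach is approached as far as the arm can. A call with a gripper value outside its range is refused whole. The fingers move at their own pace and stop on an object; the grip force is fixed at half the most. Time passes only in rows, so rows that repeat a pose let the fingers close. It gives the time, the measured TCP pose, the force and the opening at its end, in the units of the state.
- arm.sense(): the state, without advancing time (a new reading comes with each control period).
- arm.capture(name): name is "side" or "top"; returns a dict with "img" (384x512x3 uint8, red, green, blue), "intrinsics" (3x3 intrinsics, pixels), "camera_from_world" (4x4, takes a point from world to camera coordinates). Camera axes: x right, y down, z forward; pixel columns grow to the right and rows downward; lengths in m; the calibration is good to about 2 mm. A picture is of the moment at which its call begins. There is no depth.
- arm.sign_off(): hands the job in, once; it reports no verdict.
The state is a dict: "t": time; "qpos": joint angles; "joint_velocities": joint speeds; "tau": joint torques, N m; "position": TCP position; "tool_rot": TCP orientation; "ft_force": force on the tool from outside, world axes, zero at the start; "ft_torque": the same for the moment, N m; "gripper_width": finger opening in m.
Only numpy, scipy, OpenCV 4.12 (cv2) and the standard library are available. Lean on these libraries where they do the work, as an engineer would, in place of code of your own. Each camera call takes 0.05 s, during which the arm holds its last target.

## Working session

There is one attempt and no reset: what is moved stays moved. The work goes in short steps, Python scripts to look and compute and a shell command to move; the robot and the scene stay as the last step left them, time stands still between calls to the robot, and variables do not carry over. Pictures are saved under pics/ and viewed, and the job is handed in when it is done.

```bash
mkdir -p pics; ls
python3 - <<'E'
from rig import arm
import cv2,numpy as np
s=arm.sense();print(s)
for n in("side","top"):
    c=arm.capture(n);cv2.imwrite(f"pics/{n}0.png",c["img"][:,:,::-1]);print(n,c["intrinsics"],c["camera_from_world"])
E
```

```text
pics
{'t': 0.0, 'qpos': array([62.53764373, 23.94871134, -0.59138593, 92.48703024,  0.27108195,
       63.63671186, -3.03546883]), 'joint_velocities': array([-0.07466893, -0.00539445, -0.01054789, -0.05607938, -0.09099306,
        0.112026  ,  0.04626528]), 'tau': array([ 3.29308998e-03, -8.64423537e+01,  6.80562314e-01, -4.34889221e+01,
        1.91547774e-02,  7.38966046e-03, -4.22931782e-05]), 'position': array([ 0.26481412, -0.56573403,  0.23064181]), 'tool_rot': array([[ 4.24010010e-01, -9.05657286e-01, -6.26076119e-04],
       [-9.05656659e-01, -4.24010457e-01,  1.07186194e-03],
       [-1.23620239e-03,  1.12529816e-04, -9.99999230e-01]]), 'ft_force': array([ 0.08804456, -0.87824266, -0.60122939]), 'ft_torque': array([-0.0243107 ,  0.01896254,  0.00399481]), 'gripper_width': 0.08524742115051848}
side [[412.58875748   0.         252.90249425]
 [  0.         412.58875748 193.9915698 ]
 [  0.           0.           1.        ]] [[-0.98765456 -0.15649044 -0.00701521  0.52963235]
 [-0.05460828  0.38593087 -0.92091004  0.03470679]
 [ 0.14682101 -0.90915791 -0.38971206  1.45190124]
 [ 0.          0.          0.          1.        ]]
top [[494.87643298   0.         257.75215381]
 [  0.         494.87643298 199.53074489]
 [  0.           0.           1.        ]] [[ 0.00400793 -0.9999906  -0.00165135  0.08807226]
 [-0.9947958  -0.00381897 -0.10181715  0.50383867]
 [ 0.10180989  0.00205083 -0.99480176  1.39986111]
 [ 0.          0.          0.          1.        ]]
```

View pics/top0.png

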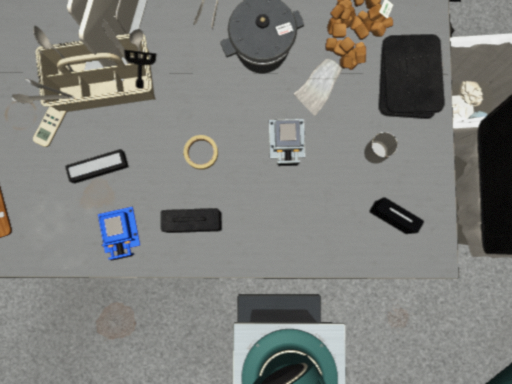

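View pics/side0.png

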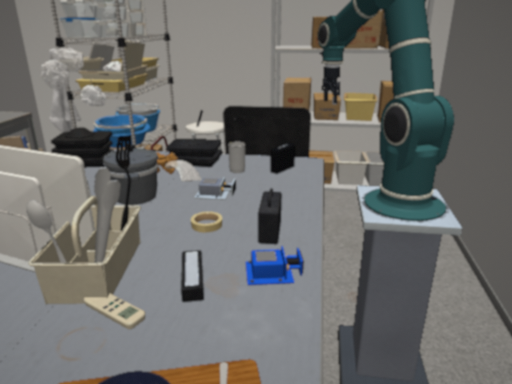

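Run:
```python
import cv2,numpy as np
t=cv2.imread("pics/top0.png");s=cv2.imread("pics/side0.png")
f=lambda i,x,y,w,h:cv2.resize(i[y:y+h,x:x+w],(400,300),interpolation=cv2.INTER_CUBIC)
a=np.hstack([f(t,150,190,80,60),f(t,357,185,80,60)])
b=np.hstack([f(s,230,180,80,60),f(s,243,125,80,60)])
cv2.imwrite("pics/crop0.png",np.clip(np.vstack([a,b])*1.6,0,255).astype(np.uint8))
cv2.imwrite("pics/crop1.png",cv2.resize(t[100:180,240:340],(800,600),interpolation=cv2.INTER_CUBIC))
```

```text
(no output)
```

View pics/crop0.png

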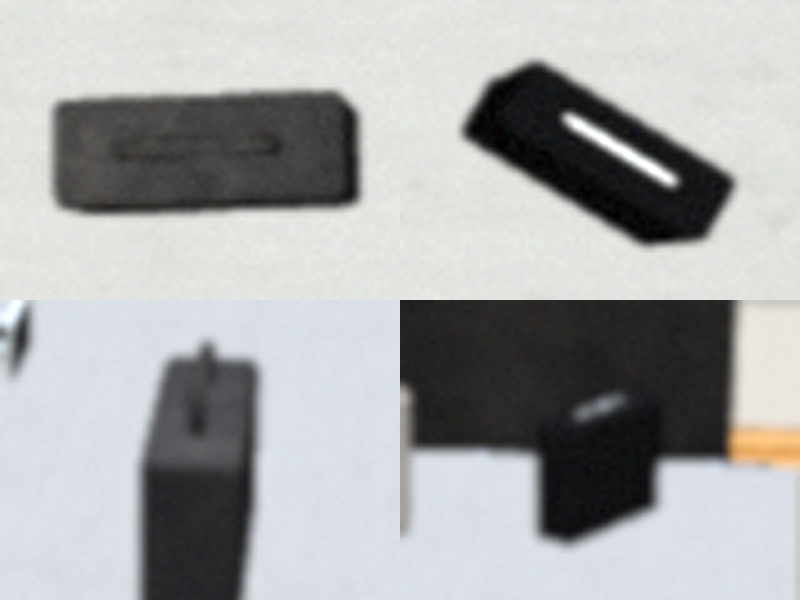

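View pics/crop1.png

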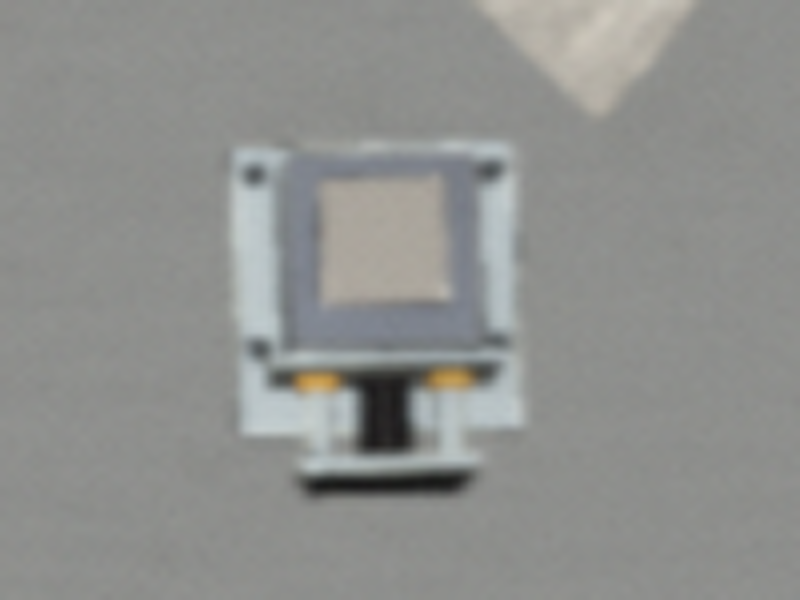

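```bash
cat > h.py <<'E'
import numpy as np,cv2
from rig import arm
def ray(c,uv,z):
    K=c["intrinsics"];T=np.array(c["camera_from_world"]);R,t=T[:3,:3],T[:3,3]
    o=-R.T@t; d=R.T@np.linalg.inv(K)@np.array([uv[0],uv[1],1.])
    return o+d*(z-o[2])/d[2]
def proj(c,p):
    T=np.array(c["camera_from_world"]);q=T[:3,:3]@np.array(p)+T[:3,3];q=c["intrinsics"]@q;return q[:2]/q[2]
E
python3 - <<'E'
from h import *
c=arm.capture("top");T=np.array(c["camera_from_world"]);print("cam",-T[:3,:3].T@T[:3,3])
i=c["img"][:,:,::-1].copy();g=cv2.cvtColor(i,cv2.COLOR_BGR2GRAY)
# gamma zoom
z=cv2.resize(i[190:240,363:431],None,fx=11,fy=11,interpolation=cv2.INTER_CUBIC)
z=(255*(z/255.)**0.4).astype(np.uint8);cv2.imwrite("pics/z1.png",z)
# stripe
m=np.zeros_like(g);m[190:240,363:431]=(g[190:240,363:431]>90)
hull=np.zeros_like(g);b=(g<70).astype(np.uint8);b[:190]=0;b[240:]=0;b[:,:363]=0;b[:,431:]=0
cs,_=cv2.findContours(b,cv2.RETR_EXTERNAL,cv2.CHAIN_APPROX_NONE);k=max(cs,key=cv2.contourArea)
cv2.fillPoly(hull,[k],1);hull=cv2.erode(hull,np.ones((3,3)))
w=g*hull*((g>90));ys,xs=np.nonzero(w);P=np.array([ray(c,(x,y),.105)for x,y in zip(xs,ys)])[:,:2]
W=g[ys,xs].astype(float);mu=(P*W[:,None]).sum(0)/W.sum();e=np.linalg.svd((P-mu)*np.sqrt(W)[:,None])[2][0]
print("stripe",mu,np.degrees(np.arctan2(e[1],e[0])),np.ptp((P-mu)@e),len(xs))
print(cv2.approxPolyDP(k,1.5,True)[:,0].tolist())
# press: light pixels
hsv=cv2.cvtColor(i,cv2.COLOR_BGR2HSV)
print("press plate pts z=.052",ray(c,(277.5,163.),.052),ray(c,(299.75,162.4),.052))
z=cv2.resize(i[112:172,262:314],None,fx=10,fy=10,interpolation=cv2.INTER_CUBIC);cv2.imwrite("pics/z2.png",z)
E
```

```text
cam [0.3583439  0.08712471 1.44402915]
stripe [ 0.45612149 -0.29735496] -121.34380752981986 0.06607414136110681 66
[[370, 209], [370, 212], [405, 233], [417, 232], [423, 222], [386, 198], [375, 201]]
press plate pts z=.052 [0.60563864 0.03415411 0.052     ] [ 0.60760557 -0.02923295  0.052     ]
```

View pics/z1.png

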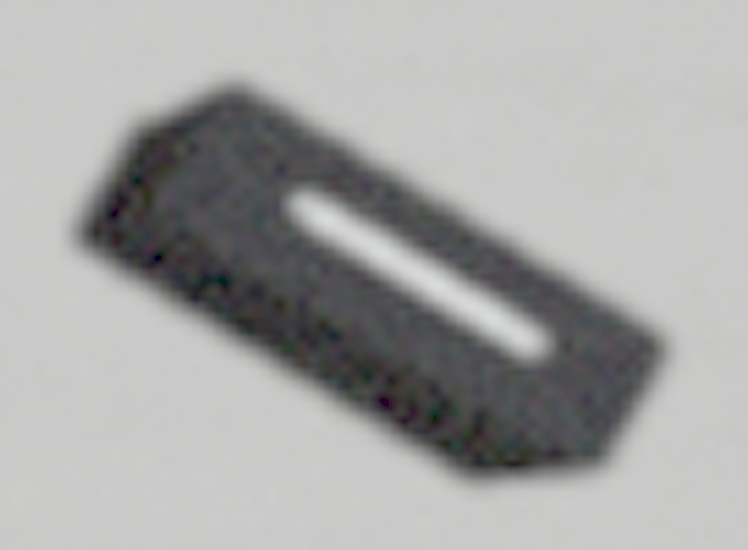

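View pics/z2.png

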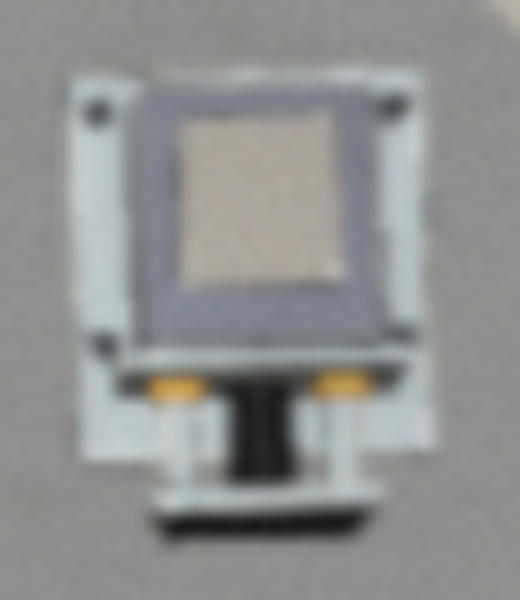

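Run:
```python
from h import *
c=arm.capture("top");g=cv2.cvtColor(c["img"],cv2.COLOR_RGB2GRAY).astype(float)
bl=cv2.GaussianBlur(g,(0,0),.8)
def edge(lo,hi,a,b,axis,sign,z):
    pts=[]
    for k in range(a,b):
        p=(bl[k,lo:hi] if axis==0 else bl[lo:hi,k]);d=sign*np.diff(p);j=int(np.argmax(d))
        o=0
        if 0<j<len(d)-1:
            den=d[j-1]-2*d[j]+d[j+1];o=.5*(d[j-1]-d[j+1])/den if den else 0
        e=lo+j+.5+o
        pts.append(ray(c,(e,k) if axis==0 else (k,e),z)[:2])
    P=np.array(pts);f=cv2.fitLine(P.astype(np.float32),cv2.DIST_HUBER,0,.001,.001).ravel()
    r=(P-f[2:])@np.array([-f[1],f[0]])
    a=np.degrees(np.arctan2(f[1],f[0]));return round((a+45)%90-45,2),f[2:].round(4),r.std().round(4)
print("L",edge(265,274,121,157,0,1,.004))
print("R",edge(300,309,121,155,0,-1,.004))
print("plate front",edge(157,168,279,298,1,-1,.052))
print("plate back",edge(155,163,281,298,1,1,.052))
print("top",edge(114,123,272,303,1,1,.004))
for v in (161.5,162,):
    print(v,bl[int(v),272:304].astype(int))
print(bl[155:168,288].astype(int))
for y in(.03,-.03): pass
# slim case long edges
print([ray(c,p,.105)[:2].round(3) for p in[(384.0,197.3),(423.0,221.4),(417.1,231.4)]])
# handle case, canister, tape approx
for n,p,z in(("handle",(191,218),.1),("can",(383,146),.06),("tape",(201,152),.02)):print(n,ray(c,p,z)[:2].round(3))
```

```text
L (np.float32(2.96), array([0.6949, 0.0583], dtype=float32), np.float64(0.0037))
R (np.float32(2.3), array([ 0.6868, -0.0471], dtype=float32), np.float64(0.0017))
plate front (np.float32(2.54), array([0.607 , 0.0082], dtype=float32), np.float64(0.0004))
plate back (np.float32(3.95), array([0.6151, 0.0054], dtype=float32), np.float64(0.0005))
top (np.float32(0.64), array([0.7503, 0.0032], dtype=float32), np.float64(0.0015))
161.5 [142 141 141 141 145 155 168 175 175 170 168 164 157 150 145 143 142 142
 145 149 154 157 159 162 164 162 160 156 150 145 142 142]
162 [142 142 142 140 140 145 155 157 152 146 145 144 142 140 137 134 131 129
 127 124 121 118 116 116 116 118 125 133 139 142 142 142]
[ 36  36  36  40  59 103 142 131  82  50  69 112 136]
[array([ 0.503, -0.253]), array([ 0.438, -0.358]), array([ 0.411, -0.341])]
handle [0.445 0.271]
can [ 0.654 -0.265]
tape [0.643 0.256]
```

Candidates for the slim case are the left black case at top-view (191,220), the right black case at (397,215), and the white-topped low box at (97,165). The enlarged crop shows a handle on the left one in both views. The right one has a flat top with only a printed stripe, and its edges fit about 42 x 130 mm, so it is the slim case. The press is the grey one at (288,140), not the blue one at (120,232).

```bash
cat >> h.py <<'E'
PR=np.array([.607,.002]);PY=2.4
def go(x,y,z,yaw):
    s=arm.sense();R=np.array(s["tool_rot"]);p=np.array(s["position"])
    a=np.radians(yaw);Rt=np.array([[np.cos(a),np.sin(a),0],[np.sin(a),-np.cos(a),0],[0,0,-1]])
    from scipy.spatial.transform import Rotation as Q
    print("cm",(R.T@(np.array([x,y,z])-p)*100).round(2),"rot",np.degrees(Q.from_matrix(R.T@Rt).as_rotvec()).round(2),"t",s["t"])
def press(u,v): # press frame -> world
    a=np.radians(PY);return PR+u*np.array([np.cos(a),np.sin(a)])+v*np.array([-np.sin(a),np.cos(a)])
E
python3 -c "
from h import *
go(.456,-.297,.18,-31.34)"
```

```text
cm [-16.24 -28.71   5.1 ] rot [-1.000e-02  4.000e-02 -3.358e+01] t 0.2
```

```bash
python3 -m jog '[-1,-2,0,0,0,-2,1, -3,-5,0.4,0,0,-6,1, -5,-9,1,0,0,-10,1, -7,-12.5,2,0,0,-14,1, -9,-16,3,0,0,-18,1, -11,-19.5,4,0,0,-22,1, -13,-23,4.5,0,0,-26,1, -14.6,-26,5,0,0,-30,1, -15.8,-28,5.1,0,0,-32.5,1, -16.2,-28.7,5.1,0,0,-33.6,1, -16.2,-28.7,5.1,0,0,-33.6,1, -16.2,-28.7,5.1,0,0,-33.6,1]'
python3 - <<'E'
from h import *
go(.456,-.297,.068,-31.34)
for n in("side","top"):
    c=arm.capture(n);cv2.imwrite(f"pics/{n}1.png",c["img"][:,:,::-1])
i=cv2.imread("pics/side1.png")[90:190,220:340];j=cv2.imread("pics/top1.png")[160:260,340:460]
cv2.imwrite("pics/a1.png",np.vstack([cv2.resize(i,(360,300)),cv2.resize(j,(360,300))]))
E
```

```text
t: 1.7
position: [0.4555, -0.2987, 0.1803]
tool_rot: [[0.853, -0.522, -0.0], [-0.522, -0.853, -0.0], [-0.0, 0.0, -1.0]]
ft_force: [-0.2, 0.7, -0.9]
gripper_width: 0.0854
cm [-0.05 -0.18 11.23] rot [ 0.02  0.   -0.1 ] t 1.7
```

View pics/a1.png

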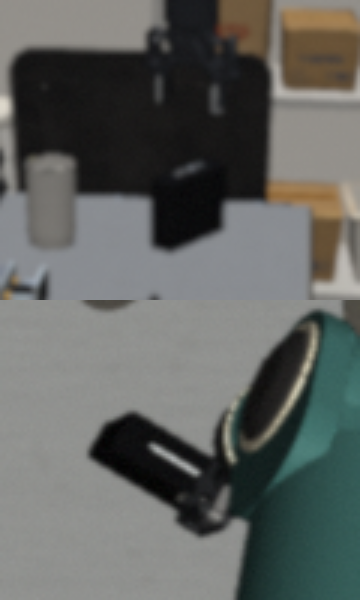

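The gripper is above the slim case, fingers straddling its broad faces (side view about (283,125) over the case at (283,157)). Descending to grasp.

```bash
python3 -m jog '[0,-0.1,2,0,0,0,1, 0,-0.2,5,0,0,0,1, 0,-0.2,8,0,0,0,1, 0,-0.2,10,0,0,0,1, 0,-0.2,11,0,0,0,1, 0,-0.2,11.2,0,0,0,1, 0,-0.2,11.2,0,0,0,1, 0,-0.2,11.2,0,0,0,0.6, 0,-0.2,11.2,0,0,0,0.3, 0,-0.2,11.2,0,0,0,0.2, 0,-0.2,11.2,0,0,0,0.2, 0,-0.2,11.2,0,0,0,0, 0,-0.2,11.2,0,0,0,0, 0,-0.2,11.2,0,0,0,0, 0,-0.2,11.2,0,0,0,0]'
python3 - <<'E'
from h import *
for n in("side","top"):
    c=arm.capture(n);cv2.imwrite(f"pics/{n}2.png",c["img"][:,:,::-1])
i=cv2.imread("pics/side2.png")[90:190,220:340];j=cv2.imread("pics/top2.png")[160:260,340:460]
cv2.imwrite("pics/a2.png",np.hstack([cv2.resize(i,(400,333)),cv2.resize(j,(400,333))]))
E
```

```text
t: 3.68
position: [0.4573, -0.2959, 0.0687]
tool_rot: [[0.854, -0.52, 0.0], [-0.52, -0.854, -0.0], [0.0, 0.0, -1.0]]
ft_force: [-2.6, 0.5, 7.1]
gripper_width: 0.0412
```

View pics/a2.png

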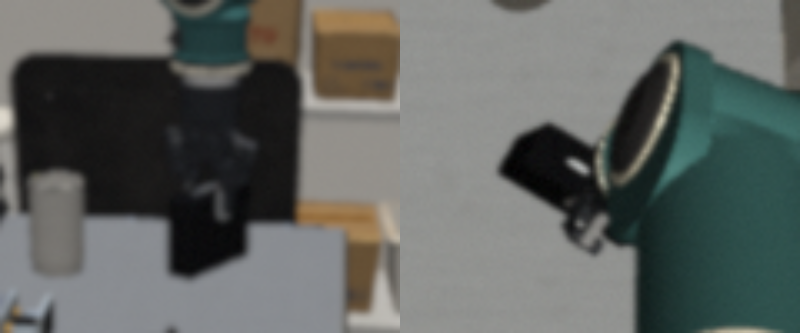

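```bash
python3 -m jog '[0,0,-0.4,0,0,0,0, 0,0,-1,0,0,0,0, 0,0,-1.5,0,0,0,0, 0,0,-1.5,0,0,0,0]'
python3 - <<'E'
from h import *
x,y=press(-.066,0);go(x,y,.0837,2.4)
E
```

```text
t: 4.28
position: [0.4575, -0.2961, 0.0838]
tool_rot: [[0.854, -0.52, 0.001], [-0.52, -0.854, -0.0], [0.001, 0.0, -1.0]]
ft_force: [0.1, 0.1, -2.6]
gripper_width: 0.0415
cm [ -8.21 -29.58   0.  ] rot [ 2.000e-02 -4.000e-02 -3.372e+01] t 4.275
```

```bash
python3 -m jog '[-0.2,-0.8,0,0,0,-1,0, -0.7,-2.5,0,0,0,-3,0, -1.4,-5,0,0,0,-6,0, -2.2,-8,0,0,0,-9,0, -3,-11,0,0,0,-12.5,0, -3.9,-14,0,0,0,-16,0, -4.7,-17,0,0,0,-19.5,0, -5.5,-20,0,0,0,-23,0, -6.3,-23,0,0,0,-26.5,0, -7.1,-26,0,0,0,-29.5,0, -7.7,-28,0,0,0,-32,0, -8.1,-29.2,0,0,0,-33.4,0, -8.2,-29.6,0,0,0,-33.7,0, -8.2,-29.6,0,0,0,-33.7,0, -8.2,-29.6,0,0,0,-33.7,0]'
python3 - <<'E'
from h import *
x,y=press(-.066,0);go(x,y,.0697,2.4)
for n in("side","top"):
    c=arm.capture(n);cv2.imwrite(f"pics/{n}3.png",c["img"][:,:,::-1])
i=cv2.imread("pics/side3.png")[130:250,150:310];j=cv2.imread("pics/top3.png")[110:230,220:380]
cv2.imwrite("pics/a3.png",np.hstack([cv2.resize(i,(400,300)),cv2.resize(j,(400,300))]))
E
```

```text
t: 6.15
position: [0.5409, -0.0013, 0.0832]
tool_rot: [[0.999, 0.04, -0.0], [0.04, -0.999, -0.0], [-0.0, 0.0, -1.0]]
ft_force: [1.2, 0.1, -1.6]
gripper_width: 0.0414
cm [ 0.02 -0.06  1.35] rot [ 0.02  0.01 -0.1 ] t 6.15
```

View pics/a3.png

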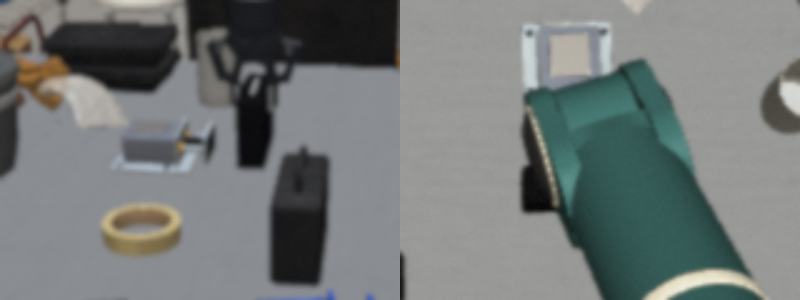

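Run:
```python
from h import *
c=arm.capture("top");g=cv2.GaussianBlur(cv2.cvtColor(c["img"],cv2.COLOR_RGB2GRAY),(0,0),.6).astype(float)
for r in range(176,194,3):
    p=g[r,258:278];d=-np.diff(p);j=int(np.argmax(d));th=(p[:6].mean()+p[-3:].mean())/2
    k=next(i for i in range(len(p)) if p[i]<th);e=258+k-1+(p[k-1]-th)/(p[k-1]-p[k])
    print(r,round(e,2),ray(c,(e,r),.015)[:2].round(4),ray(c,(e,r),.12)[:2].round(4))
i=c["img"][165:205,255:295,::-1];i=(255*(i/255.)**.4).astype(np.uint8);cv2.imwrite("pics/a4.png",cv2.resize(i,(600,600),interpolation=cv2.INTER_CUBIC))
```

```text
176 269.29 [0.5737 0.0567] [0.5579 0.0589]
179 268.03 [0.5649 0.0604] [0.5497 0.0623]
182 267.85 [0.556  0.0609] [0.5415 0.0628]
185 267.97 [0.5472 0.0605] [0.5334 0.0624]
188 268.09 [0.5384 0.0601] [0.5252 0.0621]
191 268.26 [0.5296 0.0596] [0.5171 0.0616]
```

View pics/a4.png

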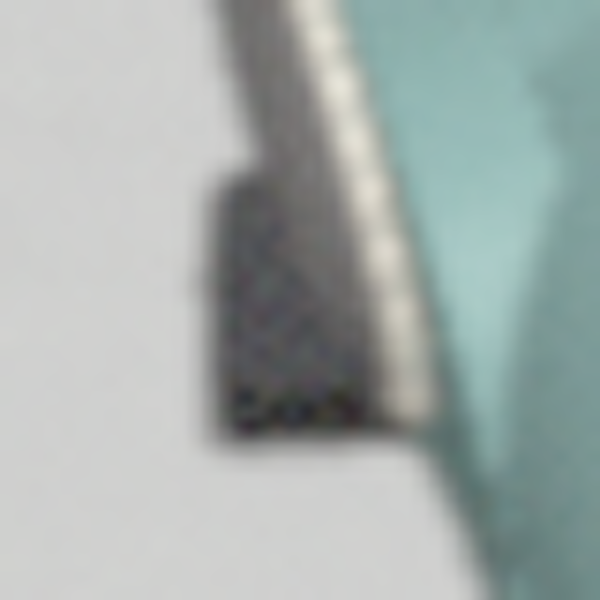

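```bash
python3 -m jog '[0,-0.1,0.5,0,0,0,0, 0,-0.27,1,0,0,0,0, 0,-0.27,1.35,0,0,0,0, 0,-0.27,1.35,0,0,0,0, 1,-0.27,1.35,0,0,0,0, 2,-0.27,1.35,0,0,0,0, 3,-0.27,1.35,0,0,0,0, 3.8,-0.27,1.35,0,0,0,0, 3.8,-0.27,1.35,0,0,0,0, 3.8,-0.27,1.35,0,0,0,0]'
python3 - <<'E'
from h import *
x,y=press(-.005,.0021);go(x,y,.0692,2.4)
for n in("side","top"):
    c=arm.capture(n);cv2.imwrite(f"pics/{n}5.png",c["img"][:,:,::-1])
i=cv2.imread("pics/side5.png")[140:215,180:280];j=cv2.imread("pics/top5.png")[110:230,220:380]
cv2.imwrite("pics/a5.png",np.hstack([cv2.resize(i,(400,300)),cv2.resize(j,(400,300))]))
E
```

```text
t: 7.55
position: [0.5786, 0.0039, 0.0697]
tool_rot: [[0.999, 0.042, -0.0], [0.042, -0.999, 0.0], [-0.0, -0.0, -1.0]]
ft_force: [0.0, 0.5, -1.1]
gripper_width: 0.0413
cm [2.33 0.09 0.04] rot [-0.    0.02 -0.01] t 7.55
```

View pics/a5.png

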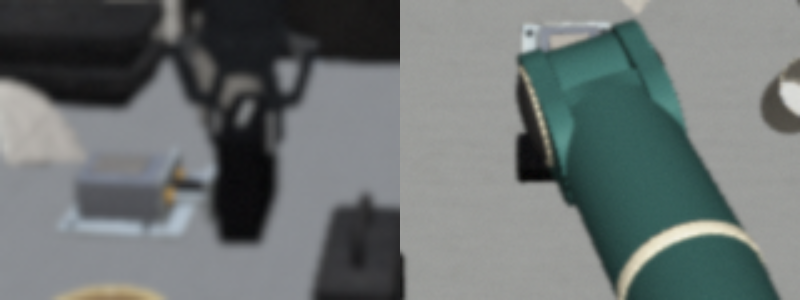

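```bash
python3 -m jog '[0.4,0.05,0.04,0,0,0,0, 0.8,0.05,0.04,0,0,0,0, 1.2,0.05,0.04,0,0,0,0, 1.4,0.05,0.04,0,0,0,0, 1.4,0.05,0.04,0,0,0,0]'
python3 -c "
from h import *
x,y=press(-.005,.0021);go(x,y,.0692,2.4)"
```

```text
t: 8.28
position: [0.5928, 0.0038, 0.0693]
tool_rot: [[0.999, 0.041, -0.001], [0.041, -0.999, -0.0], [-0.001, 0.0, -1.0]]
ft_force: [-3.7, -1.2, 0.0]
gripper_width: 0.0414
cm [0.91 0.03 0.01] rot [ 0.    0.03 -0.03] t 8.275
```

```bash
python3 -m jog '[0.3,0,0,0,0,0,0, 0.6,0,0,0,0,0,0, 0.8,0,0,0,0,0,0, 0.8,0,0,0,0,0,0]'
python3 - <<'E'
from h import *
x,y=press(-.005,.0021);go(x,y,.0692,2.4)
F=[]
for n in("side","top","side","side"):
    c=arm.capture(n);cv2.imwrite(f"pics/{n}6.png",c["img"][:,:,::-1]);F.append(arm.sense()["ft_force"])
print(np.round(F,1))
i=cv2.imread("pics/side6.png")[140:215,180:280];j=cv2.imread("pics/top6.png")[110:230,220:380]
cv2.imwrite("pics/a6.png",np.hstack([cv2.resize(i,(400,300)),cv2.resize(j,(400,300))]))
E
```

```text
t: 8.78
position: [0.6008, 0.0041, 0.0692]
tool_rot: [[0.999, 0.041, -0.001], [0.041, -0.999, -0.0], [-0.001, 0.0, -1.0]]
ft_force: [-5.0, -0.9, 0.8]
gripper_width: 0.0411
cm [0.11 0.02 0.  ] rot [ 0.01  0.04 -0.03] t 8.775
[[-5.7 -1.5  0.2]
 [-4.9 -2.4 -0.1]
 [-5.6 -3.2  0.1]
 [-5.1 -3.4  0.1]]
```

View pics/a6.png

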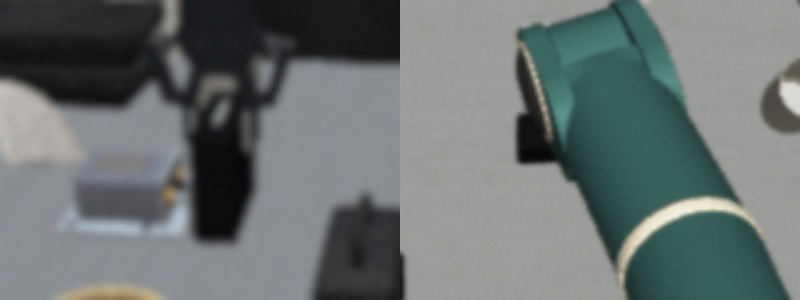

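```bash
python3 -m jog '[-0.5,0,0,0,0,0,0, -1.2,0,0,0,0,0,0, -2.2,0,0,0,0,0,0, -3.5,0,-0.1,0,0,0,0, -5,0,-0.2,0,0,0,0, -6.5,0,-0.3,0,0,0,0, -8,0,-0.3,0,0,0,0, -9.2,0,-0.3,0,0,3,0, -10,0,-0.3,0,0,9,0, -10.4,0,-0.3,0,0,17,0, -10.4,0,-0.3,0,0,26,0, -10.4,0,-0.3,0,0,35,0, -10.4,0,-0.3,0,0,44,0, -10.4,0,-0.3,0,0,53,0, -10.4,0,-0.3,0,0,62,0, -10.4,0,-0.3,0,0,71,0, -10.4,0,-0.3,0,0,79,0, -10.4,0,-0.3,0,0,86,0, -10.4,0,-0.3,0,0,90,0, -10.4,0,-0.3,0,0,90,0]'
python3 - <<'E'
from h import *
x,y=press(-.100,0);go(x,y,.0692,-87.6)
print(arm.sense()["qpos"].round(1))
for n in("side","top"):
    c=arm.capture(n);cv2.imwrite(f"pics/{n}7.png",c["img"][:,:,::-1])
i=cv2.imread("pics/side7.png")[130:235,180:320];j=cv2.imread("pics/top7.png")[110:230,220:380]
cv2.imwrite("pics/a7.png",np.hstack([cv2.resize(i,(400,300)),cv2.resize(j,(400,300))]))
E
```

```text
t: 11.48
position: [0.4966, 0.0, 0.0724]
tool_rot: [[0.042, -0.999, 0.0], [-0.999, -0.042, 0.0], [-0.0, -0.0, -1.0]]
ft_force: [0.5, 0.2, -1.9]
gripper_width: 0.0413
cm [ 0.26 -1.04  0.32] rot [-0.01  0.    0.01] t 11.475
[ -0.7  23.9  -3.4 117.5   2.2  38.6 -93.1]
```

View pics/a7.png

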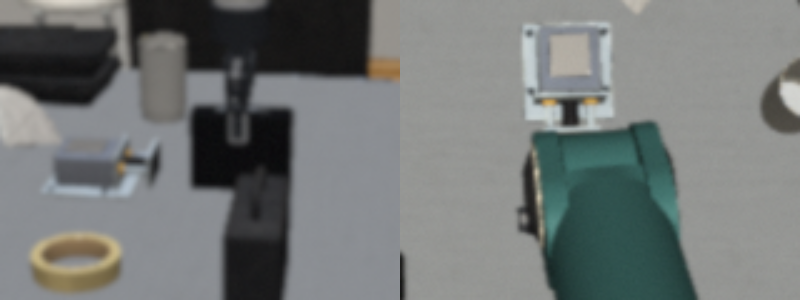

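```bash
python3 -m jog '[0.1,0,0.2,0,0,0,0, 0.26,-0.4,0.3,0,0,0,0, 0.26,-1.2,0.3,0,0,0,0, 0.26,-2.2,0.3,0,0,0,0, 0.26,-3,0.3,0,0,0,0, 0.26,-3.5,0.3,0,0,0,0, 0.26,-3.5,0.3,0,0,0,0, 0.26,-3.5,0.3,0,0,0,0]'
python3 - <<'E'
from h import *
x,y=press(-.047,0);go(x,y,.0692,-87.6)
for n in("side","top"):
    c=arm.capture(n);cv2.imwrite(f"pics/{n}8.png",c["img"][:,:,::-1])
i=cv2.imread("pics/side8.png")[140:215,180:280];j=cv2.imread("pics/top8.png")[110:230,220:380]
cv2.imwrite("pics/a8.png",np.hstack([cv2.resize(i,(400,300)),cv2.resize(j,(400,300))]))
E
```

```text
t: 12.58
position: [0.5318, -0.0012, 0.0693]
tool_rot: [[0.042, -0.999, -0.0], [-0.999, -0.042, 0.0], [-0.0, 0.0, -1.0]]
ft_force: [-0.6, 0.2, -1.2]
gripper_width: 0.0411
cm [-0.01 -2.82  0.01] rot [ 0.02  0.   -0.01] t 12.575
```

View pics/a8.png

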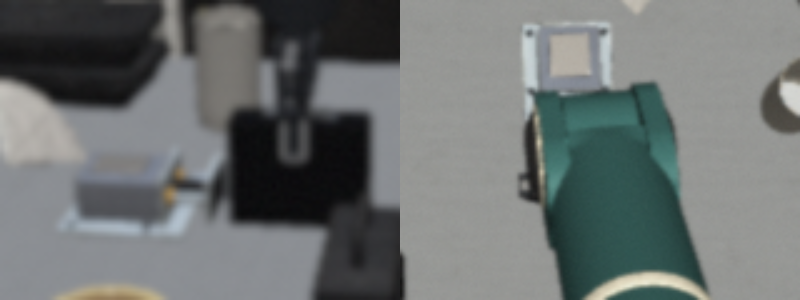

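Plate seen just ahead of the narrow end, at side (234,188), still fully out. Pushing in stages.

```bash
python3 -m jog '[0,-0.5,0,0,0,0,0, 0,-1,0,0,0,0,0, 0,-1.4,0,0,0,0,0, 0,-1.8,0,0,0,0,0, 0,-2,0,0,0,0,0, 0,-2,0,0,0,0,0]'
python3 - <<'E'
from h import *
x,y=press(-.047,0);go(x,y,.0692,-87.6)
F=[]
for n in("side","top","side"):
    c=arm.capture(n);cv2.imwrite(f"pics/{n}9.png",c["img"][:,:,::-1]);F.append(arm.sense()["ft_force"])
print(np.round(F,1))
E
```

```text
t: 13.42
position: [0.5519, -0.0004, 0.0693]
tool_rot: [[0.042, -0.999, -0.0], [-0.999, -0.042, -0.0], [-0.0, 0.0, -1.0]]
ft_force: [-4.3, -1.1, 1.5]
gripper_width: 0.0416
cm [-0.01 -0.81  0.01] rot [ 0.03  0.   -0.02] t 13.425
[[-2.9 -0.9 -0.8]
 [-3.  -1.5 -0.8]
 [-3.4 -0.8 -1. ]]
```

```bash
python3 -m jog '[0,-0.3,0,0,0,0,0, 0,-0.6,0,0,0,0,0, 0,-0.8,0,0,0,0,0, 0,-0.8,0,0,0,0,0]'
python3 - <<'E'
from h import *
x,y=press(-.047,0);go(x,y,.0692,-87.6)
F=[]
for n in("top","side","side","side"):
    c=arm.capture(n);cv2.imwrite(f"pics/{n}10.png",c["img"][:,:,::-1]);F.append(arm.sense()["ft_force"])
print(np.round(F,1))
i=cv2.imread("pics/side8.png")[140:215,180:280];j=cv2.imread("pics/side10.png")[140:215,180:280]
cv2.imwrite("pics/a10.png",np.hstack([cv2.resize(i,(400,300)),cv2.resize(j,(400,300))]))
E
```

```text
t: 14.08
position: [0.5601, -0.0002, 0.0693]
tool_rot: [[0.041, -0.999, -0.0], [-0.999, -0.041, -0.0], [0.0, 0.0, -1.0]]
ft_force: [-6.0, -1.6, 1.6]
gripper_width: 0.0416
cm [-0.02  0.    0.01] rot [ 0.03 -0.   -0.03] t 14.075
[[-5.4 -2.1  1.1]
 [-5.7 -2.4  1.8]
 [-5.1 -0.6  0.4]
 [-5.2 -1.7  1.5]]
```

View pics/a10.png

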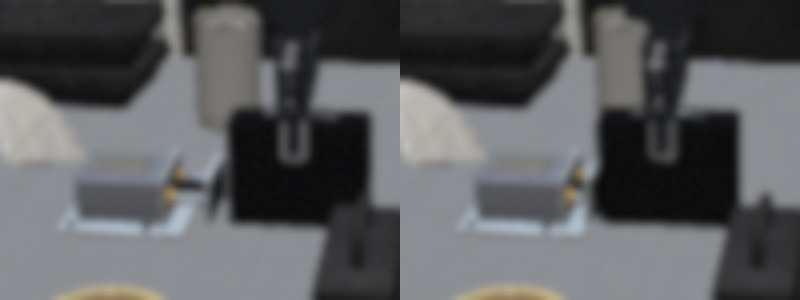

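```bash
python3 -m jog '[0,0.3,0,0,0,0,0, 0,0.7,0,0,0,0,0, 0,1.2,0,0,0,0,0, 0,1.7,0,0,0,0,0, 0,2.2,0,0,0,0,0, 0,2.5,0,0,0,0,0, 0,2.6,0,0,0,0,0, 0,2.6,0,0,0,0,0]'
python3 - <<'E'
from h import *
x,y=press(-.073,0);go(x,y,.0687,-87.6)
for n in("side","top"):
    c=arm.capture(n);cv2.imwrite(f"pics/{n}11.png",c["img"][:,:,::-1])
i=cv2.imread("pics/side11.png")[140:215,180:280]
cv2.imwrite("pics/a11.png",cv2.resize(i,(600,450),interpolation=cv2.INTER_CUBIC))
E
```

```text
t: 15.28
position: [0.5342, -0.0011, 0.0694]
tool_rot: [[0.042, -0.999, 0.0], [-0.999, -0.042, 0.0], [-0.0, -0.0, -1.0]]
ft_force: [0.3, -0.5, -2.0]
gripper_width: 0.0413
cm [-0.    0.01  0.07] rot [-0.01  0.   -0.01] t 15.275
```

View pics/a11.png

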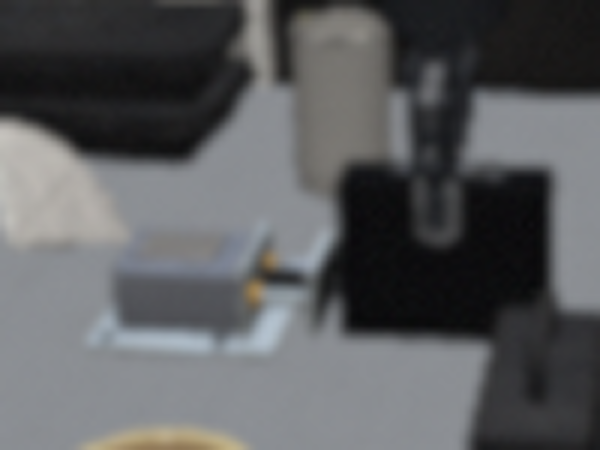

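```bash
python3 -m jog '[0,0,0.05,0,0,0,0, 0,0,0.1,0,0,0,0, 0,0,0.1,0,0,0,0, 0,0,0.1,0,0,0,0.3, 0,0,0.1,0,0,0,0.5, 0,0,0.1,0,0,0,0.6, 0,0,0.1,0,0,0,0.8, 0,0,0.1,0,0,0,1, 0,0,0.1,0,0,0,1, 0,0,-0.4,0,0,0,1, 0,0,-1.5,0,0,0,1, 0,0,-4,0,0,0,1, 0,0,-8,0,0,0,1, 0,0,-12,0,0,0,1, 0,1,-15,0,0,0,1, 0,2,-18,0,0,0,1, 0,2,-18,0,0,0,1, 0,2,-18,0,0,0,1]'
python3 -c "
from h import *
go(.30,-.40,.25,-87.6)"
```

```text
t: 17.62
position: [0.514, -0.002, 0.2494]
tool_rot: [[0.042, -0.999, 0.0], [-0.999, -0.042, 0.0], [-0.0, -0.0, -1.0]]
ft_force: [-0.7, -0.0, 0.0]
gripper_width: 0.0849
cm [38.88 23.04 -0.06] rot [-0.01  0.   -0.02] t 17.625
```

Moving aside for a clear top view.

```bash
python3 -m jog '[1,0.6,0,0,0,0,1, 3.5,2,0,0,0,0,1, 7,4,0,0,0,0,1, 11,6,0,0,0,0,1, 15,8,0,0,0,0,1, 19,10,0,0,0,0,1, 23,12,0,0,0,0,1, 27,14,0,0,0,0,1, 31,15.5,0,0,0,0,1, 34,16.5,0,0,0,0,1, 36,17,0,0,0,0,1, 36,17,0,0,0,0,1, 36,17,0,0,0,0,1]'
python3 - <<'E'
from h import *
for n in("side","top"):
    c=arm.capture(n);cv2.imwrite(f"pics/{n}12.png",c["img"][:,:,::-1])
g=cv2.cvtColor(c["img"],cv2.COLOR_RGB2GRAY)
i=cv2.imread("pics/side12.png")[140:215,180:280];j=cv2.imread("pics/top12.png")[110:230,220:340]
cv2.imwrite("pics/a12.png",np.hstack([cv2.resize(i,(400,300)),cv2.resize(j,(400,400))[:300]]))
a,b=cv2.imread("pics/top0.png"),cv2.imread("pics/top12.png");d=cv2.absdiff(a,b).max(2)
for n,(x,y) in dict(handle=(191,220),can=(383,146),tape=(201,152),plate=(288,158)).items():print(n,(d[y-22:y+23,x-33:x+34]>30).sum(),)
m=g.copy();ys,xs=np.nonzero((g>110));s=[(x,y)for x,y in zip(xs,ys) if 283<x<294 and 178<y<212]
P=np.array([ray(c,q,.105)[:2] for q in s]);mu=P.mean(0);e=np.linalg.svd(P-mu)[2][0];print(len(s),mu,np.degrees(np.arctan2(*e[::-1])),np.ptp((P-mu)@e))
E
```

```text
t: 19.25
position: [0.359, -0.3682, 0.2489]
tool_rot: [[0.042, -0.999, -0.001], [-0.999, -0.042, 0.001], [-0.001, 0.001, -1.0]]
ft_force: [0.6, 0.7, 0.1]
gripper_width: 0.0854
handle 0
can 0
tape 0
plate 264
46 [ 0.5285395  -0.00092415] -176.85106752629895 0.049641925371592205
```

View pics/a12.png

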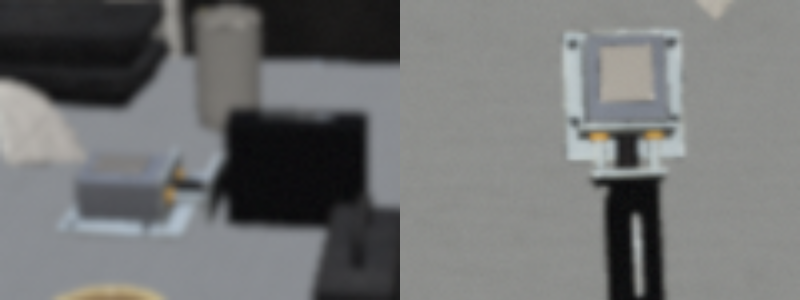

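View pics/top12.png

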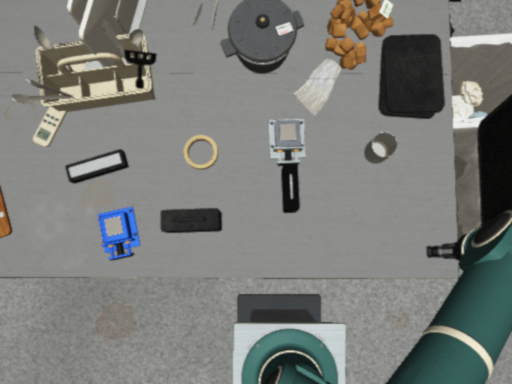

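Run:
```python
from h import *
c=arm.capture("top");g=cv2.GaussianBlur(cv2.cvtColor(c["img"],cv2.COLOR_RGB2GRAY),(0,0),.01)
print(g[158:216,290]);
a=cv2.cvtColor(cv2.imread("pics/top0.png"),cv2.COLOR_BGR2GRAY)
print("plate rows before/after",a[154:166,280],g[154:166,280],a[154:166,297],g[154:166,297])
s=[(x,y)for x in range(284,297) for y in range(172,209) if g[y,x]>110 ]
P=np.array([ray(c,q,.105)[:2] for q in s]);mu=P.mean(0);e=np.linalg.svd(P-mu)[2][0];print(len(s),mu,np.degrees(np.arctan2(*e[::-1])),np.ptp((P-mu)@e))
z=cv2.resize(c["img"][150:216,262:320,::-1],None,fx=9,fy=9,interpolation=cv2.INTER_CUBIC);z=(255*(z/255.)**.5).astype(np.uint8);cv2.imwrite("pics/z13.png",z)
```

```text
[ 36  54 113 166 138  65  18  16  15  15  11  17  12  14  18  45 101 136
 148 152 153 154 150 153 158 156 142 135 132 129 126 112 104 104 103 107
  99  89  84  80  60  29  12  13  14  13  13  17  13  12   8  12  12  19
  62 123 141 141]
plate rows before/after [190 191 192 192 187 180 175 186 169  91  29  56] [190 190 191 190 187 180 175 184 168  90  28  55] [185 188 185 177 177 179 186 178 115  55  56  96] [183 185 186 176 175 178 185 177 114  53  47  64]
54 [ 0.53305068 -0.00069077] -176.94113406613928 0.060658681036561295
```

View pics/z13.png

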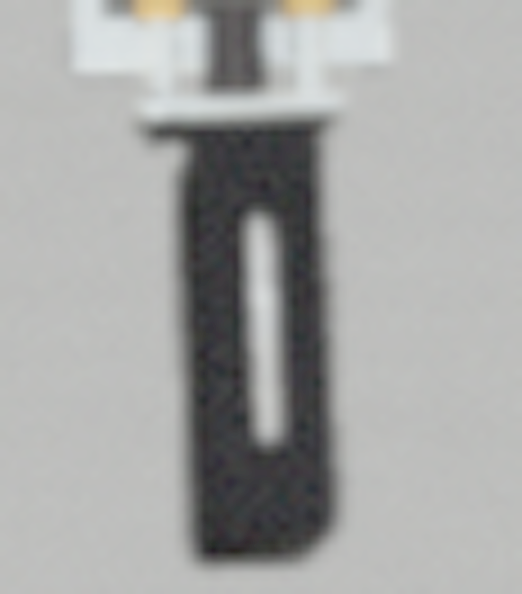

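```bash
python3 -c "
from h import *
print(arm.sense()['t'],arm.sign_off())"
```

```text
the job is handed in; nothing more can be done
19.4 None
```

I labelled the slim case, left it standing in front of the press and handed the job in at 19.4 s.

**What I did:** I took the case from the right-hand side, gripped across its 42 mm, and pushed a broad face into the plate. I then drew back, turned it 90° and pushed a narrow end in. Finally I drew back again, released the case and moved the arm clear.

**How far the plate went:** both figures are indirect, because the plate could not be read directly.
- **Broad face:** about 15 mm by geometry and about 17 mm from the roughly 5.3 N measured.
- **Narrow end:** about 16–17 mm, also at roughly 5.3 N.

**Last checks:**
- **Plate:** its pixels in the top view match the first picture, so it is fully out.
- **Case:** it stands about 9 mm in front of the plate, in line to within about 1 mm and 1°, with the pushed end facing the plate.
- **Bystanders:** the handle case, canister and tape roll show no pixel change in the top view.

**Disagreements:** no check failed. Two estimates of how far off-centre I had gripped the case along its length differed by about 1 mm (2.2 against 3.5 mm), so I corrected by the middle value for the broad-face push. The force readings also showed 1–3 N sideways during the pushes, which I could not explain.

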